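# Press a caliper piston home with a one-hand bar clamp

### The arm

A 7-joint arm with a two-finger parallel gripper is mounted at the origin on the work surface. World frame = base frame: x ahead of the robot, y to its left, z up, the work surface at z = 0. Lengths are in mm, angles in rad, forces in N, time in s.
With the tool pointing down it reaches from about 400 to 875 mm from the base axis. Payload 4.4 kg.
Tool frame: the origin (TCP) lies at the very end of the fingers, on their centre line; the grasp point (between the pads) lies 19 mm behind it (ctrl.grip_depth is the distance from the TCP to the grasp point, in mm); z points along the fingers, x is the direction in which the jaws open and shut, and the axes are right-handed (so a half turn about z gives the same grasp; the last joint's range is limited). The gripper opens to 85 mm and grips with 20 to 120 N. Pads are 22 mm wide; open, the fingers measure 114 mm over their backs; the gripper's body (76 mm by 85 mm) begins 54 mm behind the grasp point. The pads swing forward as they close: fully open they stand 13 mm farther back than shut.
Start: joints at [1.178, 0.628, 0.038, 1.517, -0.027, 0.996, -0.02], TCP at [208.687, -615.603, 231.313] pointing down, gripper open.
Joint ranges: [-3.06, 3.06], [-0.37, 2.12], [-1.25, 1.32], [0.18, 2.47], [-1.1, 4.24], [0.23, 1.98], [-2.94, 2.94]. Speed limits (rad/s): [2.57, 2.57, 3.14, 3.14, 3.14, 3.14, 3.14].

### API

Orientations are given as [roll, pitch, yaw] about the fixed x, y, z axes, in that order (R = Rz(yaw) Ry(pitch) Rx(roll)).
In Python, from cell import ctrl gives the robot as it stands.
- The arm moves only by the shell command python3 -m creep 'ROWS'. ROWS is JSON, a list of rows, each an object with "hand": the opening, from 0 (shut) to 1 (fully open); "travel": the shift along the tool's x, y, z in cm, a list of three; "angular": the turn, a rotation vector about the tool's x, y, z in degrees, a list of three. In form: [{"hand": hand, "travel": [tx, ty, tz], "angular": [rx, ry, rz]}, ...]. A call has 1 to 20 rows; each row is the pose to reach, as a shift and turn from the pose measured when the call began, along the tool's axes at that moment; what a row does not reach only later rows make up. A row lasts 1/10 s, in which the tool goes at most 50 mm and 8.59 degrees, less where a joint would pass 70% of its speed; a pose out of reach is approached as far as the arm can. A call with a gripper value outside its range is refused whole. The fingers move at their own pace and stop on an object; the grip force is fixed at half the most. Time passes only in rows, so rows that repeat a pose let the fingers close. It gives the time, the measured TCP pose, the force and the opening at its end, in the units of the state.
- ctrl.read_state(): the state, without advancing time (a new reading comes with each control period).
- ctrl.get_image(name): name is "scene" or "top"; returns a dict with "frame" (480x640x3 uint8, red, green, blue), "fx", "fy", "cx", "cy" (pixels), "origin" and "orientation" of the camera in the world. Camera axes: x right, y down, z forward; pixel columns grow to the right and rows downward; lengths in mm; the calibration is good to about 2 mm. A picture is of the moment at which its call begins. There is no depth.
- ctrl.finish_job(): hands the job in, once; it reports no verdict.
Trained networks look in the newest picture that a camera, given by its name, has taken for a name from the list of things; names that differ only in an ending like _2 or _b are one class to them, and where a whole thing is asked for, a point or a joint stands for the part that bears it (a point fixed in the world has none). Each returns a list of dicts, best first, with "confidence" (0 to 1); they miss things now and then, are a little off and sometimes report something else, mostly with a low value. They report only what shows in the picture. A call takes as long as a camera call.
- ctrl.regions_of(camera, thing): "region" (480x640 bool, what is visible of it).
- ctrl.spot_point(camera, thing): "at" ([x, y, z] in mm, in world coordinates, good to about 4 mm: a listed point, or the origin of a listed thing).
The state is a dict: "clock": time; "qpos": joint angles; "qd": joint speeds; "tau": joint torques, N m; "eef_pos": TCP position; "tool_rot": TCP orientation; "force": force on the tool from outside, world axes, zero at the start; "torque": the same for the moment, N m; "width": finger opening in mm.
Only numpy, scipy, OpenCV 4.12 (cv2) and the standard library are available. Lean on these libraries where they do the work, as an engineer would, in place of code of your own. Each camera call takes 0.05 s, during which the arm holds its last target. There are 200 camera calls.

### The job

Use the one-hand bar clamp set over the brake caliper half to press the piston fully home: run the clamp's head up to the piston, pump the trigger, and stop when it goes stiff - never lean on any part of the clamp with more than 35 N or touch the piston yourself. Then press the release lever back and draw the head at least 4 cm away from the piston, leaving trigger and release lever at rest and everything else on the bench where it is.

Things in the scene. Friction and masses are not known exactly. Their poses are not given: they have to be found in the camera images.
- jig: Set-up, fixed to the table: plywood board 410 x 150 mm, 18 mm thick, with a brake caliper half at one end and a one-hand bar clamp laid over it. Origin: centre of the board's underside, on the table. x runs level along the clamp's bar towards the caliper, y across, z up; x and z below are in this frame. Clamp and bore lie at y = 0.
- bar_top (a point): Middle of the top edge of the clamp's steel bar (7 mm thick, level, z = 135 to 155 mm). The bar runs from the black fixed jaw behind the caliper (x = 162 to 196 mm, z up to 163 mm) to a wooden cradle at x = -176 mm (z up to 157 mm).
- caliper_face (a point): Centre of the bore in the mating face of the caliper half (x = 110 mm, z = 63 mm). The aluminium casting is 52 mm deep, 126 mm wide over its ears, z up to 98 mm, its nipple up to 123 mm.
- head (a joint): The clamp's sliding head: m along the bar from fully back (0) towards the caliper; its pad meets a fully home piston at 0.092. By hand it runs forward with 4 to 12 N, clicking over ratchet teeth 5 mm apart (from about 0.043 on); backwards the ratchet holds it unless the release lever is pressed. Black housing 148 mm long (10 to 158 mm behind the pad's face), 34 mm wide, top z = 172 mm.
- grip_back (a point): Middle of the flat back (-x) face of the head's upright grip, z = 200 mm. The grip is 22 mm deep, 28 mm wide, z = 172 to 236 mm, with a 12 mm high collar at its foot reaching 6 mm behind this face and a cap overhanging it 3 mm. Behind it, to the release lever's tab, is a 38 mm gap that closed fingers enter from above to push the head forward.
- pad_face (a point): Centre of the moving jaw's rubber-faced pad (36 mm across, faces +x, z = 63 mm). The pad is springy, about 22 N per mm.
- piston (a joint): How far the caliper's resin piston stands out from fully home, m (9 to 21 mm at the start): 0 is home, on the bottom of its bore. Tight in its seal: about 34 N at the pad moves it, more than may be put on the head by hand, and it stays where it is left.
- piston_face (a point): Centre of the piston's flat outer end (42 mm across, faces -x towards the pad), z = 63 mm; when home it stands 3 mm proud of the casting.
- trigger (a joint): The clamp's trigger, rad: 0 at rest (leaning 0.33 towards the caliper), 0.66 at its end stop. Its level axis lies across the bar at z = 137 mm; a light spring returns it. The first 0.2 (up to 0.36 on a first stroke) only finds a tooth, then it drives the head 19 mm per rad. The ratchet keeps 5 mm, one tooth, of each full stroke (0.58 or more).
- trigger_bar (a point): Centre of the trigger's round cross bar (16 mm thick, 26 mm long, across the clamp), z = 210 mm at rest, 214 upright; in front (+x) of the grip. Push its +x side towards -x; full stroke 50 mm. 15 to 24 N, rubbing included, moves the piston; once home and latched it climbs 2 N per mm, stiff (25 N) at 0.25 to 0.35 rad. Over 35 N strains the clamp. In front of it all is free above z = 172 mm.
- release (a joint): The clamp's release lever, rad: 0 at rest with its toe in the ratchet, 0.32 fully pressed. Pressing it back (towards -x) lifts the toe clear by about 0.1; pressed on against its stop it draws the whole head back along the bar. Takes 2 to 10 N at the tab. Sprung: drops back when let go.
- release_tab (a point): Middle of the front (+x) face of the release lever's upright tab (26 mm wide, 6 mm thick, z = 172 to 215 mm) at z = 198 mm, at the rear of the head behind the grip. It turns about a level axis across the bar 48 mm below and 10 mm behind this point.
- bearing_cap: loose bystander: aluminium main-bearing cap, a half-round bridge about 105 x 22 mm, 34 mm high
- bearing_cap2: loose bystander: a second bearing cap like the first
- spray_can: loose bystander: spray can, 64 mm across, 190 mm high
- grease_jar: loose bystander: squat white jar, 68 mm across, 65 mm high
- brake_pad: loose bystander: old brake pad lying flat, about 122 x 42 mm, 13 mm high
- spanner: loose bystander: steel spanner, 190 mm long, lying flat
- socket: loose bystander standing on the jig's board beside the clamp: steel socket, 25 mm across, 36 mm high
- piston_seal: loose bystander lying on the jig's board beside the clamp: rubber ring, 47 mm across, 6 mm high

How it is judged:
By the outcome, as a careful person would: the job done as asked, in the order asked, and still so for the second after the job is handed in, with the robot touching nothing.
It also fails if it takes over 72 s, if anything falls off the work surface, if the arm or the gripper's body presses on something with over 40 N, if the wrist force passes 120 N, or if a joint passes its speed limit or range.

## Working session

There is one attempt and no reset: what is moved stays moved. The work goes in short steps, Python scripts to look and compute and a shell command to move; the robot and the scene stay as the last step left them, time stands still between calls to the robot, and variables do not carry over. Pictures are saved under pics/ and viewed, about 8 in all and at most 12, crops included, and the job is handed in when it is done.

```bash
ls; mkdir -p pics; cat > h.py <<'E'
from cell import ctrl
import numpy as np, cv2
from scipy.spatial.transform import Rotation as R
def save(cam,fn,crop=None,scale=1):
    d=ctrl.get_image(cam); im=d["frame"][:,:,::-1]
    if crop: x0,y0,x1,y1=crop; im=im[y0:y1,x0:x1]
    if scale!=1: im=cv2.resize(im,None,fx=scale,fy=scale,interpolation=cv2.INTER_CUBIC)
    cv2.imwrite("pics/"+fn,im); return d
def pts(names,cams=("scene","top")):
    for n in names:
        for c in cams:
            for r in ctrl.spot_point(c,n)[:2]:
                print(n,c,round(r["confidence"],2),np.round(r["at"],1))
E
python3 - <<'E'
from h import *
s=ctrl.read_state(); print(s)
a=ctrl.get_image("scene")
for c in("scene","top"):
    d=save(c,c+"0.png"); print(c,d["fx"],d["fy"],d["cx"],d["cy"],d["origin"],d["orientation"])
pts(["jig","bar_top","caliper_face","grip_back","pad_face","piston_face","trigger_bar","release_tab"])
print(ctrl.read_state()["clock"])
E
```

```text
pics
{'clock': 0.0, 'qpos': array([ 1.17819217,  0.62937646,  0.0384152 ,  1.51837299, -0.02700065,
        0.99629781, -0.02003631]), 'qd': array([-0.0006021 ,  0.00085814,  0.00031624,  0.00019649,  0.00013658,
       -0.00010154, -0.00065958]), 'tau': array([-6.21977542e-04, -5.63397539e+01,  1.22613888e+00, -1.93443060e+01,
        1.11515075e-02,  1.06868026e-02,  2.79080047e-05]), 'eef_pos': array([ 208.50105249, -614.98512654,  230.36734893]), 'tool_rot': array([ 3.14158154e+00,  1.93741618e-03, -1.24400732e+00]), 'force': array([ 0.07277187,  0.10930575, -0.03137389]), 'torque': array([-0.02410484,  0.04531246,  0.02142344]), 'width': 85.33599012036257}
scene 458.3310482969064 458.3310482969064 315.1416722894082 243.30540917040253 [1317.46983758  239.81883448  826.84005638] [-2.2798422   0.00414736  1.8922117 ]
top 500.467624834663 500.467624834663 315.92621256611363 236.81828517097537 [ 459.44730288    4.69708304 1436.7805958 ] [-3.07050793  0.00674789 -1.57747883]
jig scene 0.9 [487.9  55.2  -2.6]
jig top 0.78 [484.2  51.2   3.2]
bar_top scene 0.64 [483.6  49.4 153.5]
bar_top top 0.68 [487.9  49.4 153. ]
caliper_face scene 0.93 [497.9 162.4  64.5]
caliper_face scene 0.22 [760.6  91.3   4. ]
caliper_face top 0.97 [498.4 166.2  64.7]
grip_back scene 0.7 [478.5 -26.1 204.7]
grip_back top 0.61 [478.3 -23.6 200.5]
pad_face scene 0.48 [498.9 168.2  64.7]
pad_face scene 0.43 [488.6  77.6  58.2]
pad_face top 0.24 [493.6 140.1  63.8]
pad_face top 0.23 [529.5 -28.1  16.6]
piston_face scene 0.41 [495.6 145.3  65.1]
trigger_bar scene 0.64 [486.   48.8 151.8]
trigger_bar scene 0.48 [485.7  58.8 210.5]
trigger_bar top 0.54 [486.3  54.8 212.8]
release_tab scene 0.6 [477.6 -59.4 196.7]
release_tab scene 0.53 [485.   44.3 150.2]
release_tab top 0.38 [476.  -62.1 193.7]
0.95
```

View pics/scene0.png

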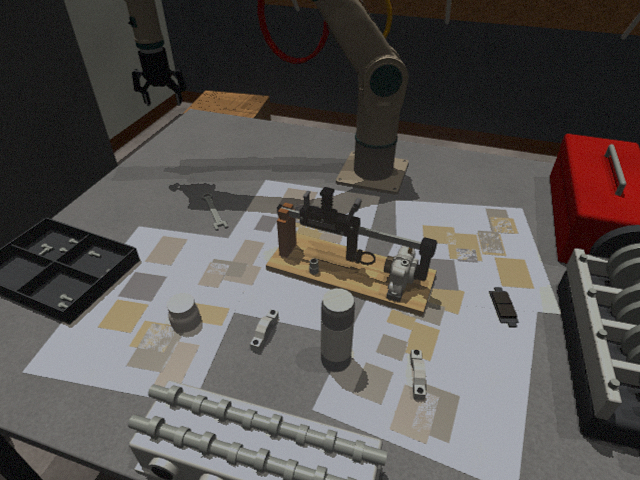

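View pics/top0.png

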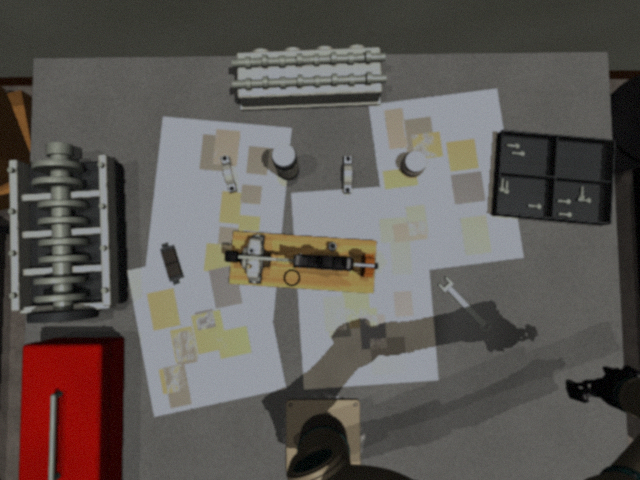

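The scene view shows the clamp on its board at (270–435, 185–305), with the caliper on the right and the cradle on the left. The top view shows the board at (230–377, 232–293). Jig x points along about +y in the world. Next I refine the jig pose.

```bash
cat >> h.py <<'E'
def backproj(d,uv,z):
    Rm=R.from_euler("xyz",d["orientation"]).as_matrix()
    uv=np.atleast_2d(uv).astype(float)
    r=np.c_[(uv[:,0]-d["cx"])/d["fx"],(uv[:,1]-d["cy"])/d["fy"],np.ones(len(uv))]@Rm.T
    o=np.array(d["origin"]); return o+r*((z-o[2])/r[:,2])[:,None]
def spots(names,n=2,cams=("scene","top"),mn=0.4):
    out={k:[] for k in names}
    for i in range(n):
        for c in cams:
            ctrl.get_image(c)
            for k in names:
                out[k]+=[(r["at"],r["confidence"],c) for r in ctrl.spot_point(c,k)[:2] if r["confidence"]>mn]
    return out
E
python3 - <<'E'
from h import *
d=ctrl.get_image("top")
r=ctrl.regions_of("top","jig")
print([(x["confidence"],x["region"].sum()) for x in r])
m=r[0]["region"]
# board: wood colour
hsv=cv2.cvtColor(d["frame"],cv2.COLOR_RGB2HSV)
w=(m&(hsv[...,1]>90)).astype(np.uint8)
w=cv2.morphologyEx(w,cv2.MORPH_CLOSE,np.ones((5,5)))
for mm in(m.astype(np.uint8),w):
    p=np.argwhere(mm)[:,::-1].astype(np.float32)
    P=backproj(d,p,18)[:,:2].astype(np.float32)
    print(cv2.minAreaRect(P))
S=spots(["jig","bar_top","caliper_face","grip_back","trigger_bar","release_tab","piston_face","pad_face"],2)
for k,v in S.items(): print(k,[(np.round(a).astype(int).tolist(),round(c,2),cm[0]) for a,c,cm in v])
print(ctrl.read_state()["clock"])
E
```

```text
[(0.73, np.int64(7772)), (0.45, np.int64(537))]
((491.32574462890625, 58.559173583984375), (435.5789794921875, 154.92242431640625), 85.91036987304688)
((491.58514404296875, 61.235992431640625), (425.0589904785156, 148.8165740966797), 85.73695373535156)
jig [([487, 56, -4], 0.78, 's'), ([484, 52, 0], 0.88, 't'), ([489, 59, -2], 0.68, 's'), ([484, 51, 0], 0.92, 't')]
bar_top [([482, 48, 154], 0.65, 's'), ([486, 45, 154], 0.94, 't'), ([485, 47, 150], 0.6, 's'), ([485, 47, 152], 0.74, 't'), ([753, 91, -1], 0.41, 't')]
caliper_face [([496, 164, 67], 0.94, 's'), ([497, 163, 64], 0.69, 't'), ([754, 90, -2], 0.48, 't'), ([498, 166, 62], 0.56, 's'), ([496, 164, 65], 0.73, 't')]
grip_back [([482, -27, 202], 0.66, 's'), ([744, 262, 0], 0.73, 's'), ([478, -25, 204], 0.63, 's'), ([482, -25, 202], 0.87, 't')]
trigger_bar [([487, 62, 211], 0.51, 's'), ([486, 56, 213], 0.6, 't'), ([487, 59, 209], 0.62, 's'), ([362, -406, 3], 0.41, 's'), ([489, 58, 211], 0.52, 't')]
release_tab [([478, -61, 196], 0.56, 's'), ([476, -59, 194], 0.57, 's'), ([495, 163, 61], 0.57, 't'), ([478, -60, 197], 0.54, 't')]
piston_face [([494, 143, 65], 0.41, 's'), ([493, 142, 65], 0.66, 't'), ([495, 140, 65], 0.59, 's'), ([495, 141, 64], 0.67, 't')]
pad_face [([490, 78, 58], 0.61, 's'), ([486, 77, 59], 0.6, 's'), ([484, 432, 3], 0.57, 't')]
2.85
```

```bash
cat >> h.py <<'E'
PSI=np.deg2rad(85.0); O=np.array([486.3,54.6]); U=np.array([np.cos(PSI),np.sin(PSI)]); V=np.array([-U[1],U[0]])
def w2j(p): q=np.array(p)[:2]-O; return np.array([q@U,q@V,p[2]])
def j2w(p): return np.r_[O+p[0]*U+p[1]*V,p[2]]
def go(j,rot=True):
    s=ctrl.read_state(); Rt=R.from_euler("xyz",s["tool_rot"])
    t=Rt.inv().apply(j2w(j)-s["eef_pos"])/10
    w=(Rt.inv()*R.from_euler("xyz",[np.pi,0,PSI-np.pi/2])).as_rotvec(degrees=True)
    print("travel",np.round(t,2),"angular",np.round(w,1))
def st():
    s=ctrl.read_state(); f=s["force"]
    print("t",round(s["clock"],2),"jig tcp",np.round(w2j(s["eef_pos"]),1),"Fu,Fv,Fz",np.round([f[:2]@U,f[:2]@V,f[2]],1),"w",round(s["width"],1),"rot",np.round(s["tool_rot"],3),"q",np.round(s["qpos"],2))
E
python3 -c "
from h import *
st();go([-98,0,300])"
```

```text
t 2.85 jig tcp [-691.8  218.2  231.3] Fu,Fv,Fz [-0.  -0.1  0.1] w 85.4 rot [-3.142  0.    -1.244] q [ 1.18  0.63  0.04  1.52 -0.03  1.   -0.02]
travel [-45.59 -43.87  -6.87] angular [ -0.    0.  -66.3]
```

```bash
python3 -m creep '[{"hand":0,"travel":[-10,-9.6,-6.9],"angular":[0,0,-16]},{"hand":0,"travel":[-45.6,-43.9,-6.9],"angular":[0,0,-66.3]},{"hand":0,"travel":[-45.6,-43.9,-6.9],"angular":[0,0,-66.3]},{"hand":0,"travel":[-45.6,-43.9,-6.9],"angular":[0,0,-66.3]},{"hand":0,"travel":[-45.6,-43.9,-6.9],"angular":[0,0,-66.3]},{"hand":0,"travel":[-45.6,-43.9,-6.9],"angular":[0,0,-66.3]},{"hand":0,"travel":[-45.6,-43.9,-6.9],"angular":[0,0,-66.3]},{"hand":0,"travel":[-45.6,-43.9,-6.9],"angular":[0,0,-66.3]},{"hand":0,"travel":[-45.6,-43.9,-6.9],"angular":[0,0,-66.3]},{"hand":0,"travel":[-45.6,-43.9,-6.9],"angular":[0,0,-66.3]},{"hand":0,"travel":[-45.6,-43.9,-6.9],"angular":[0,0,-66.3]},{"hand":0,"travel":[-45.6,-43.9,-6.9],"angular":[0,0,-66.3]},{"hand":0,"travel":[-45.6,-43.9,-6.9],"angular":[0,0,-66.3]},{"hand":0,"travel":[-45.6,-43.9,-6.9],"angular":[0,0,-66.3]},{"hand":0,"travel":[-45.6,-43.9,-6.9],"angular":[0,0,-66.3]},{"hand":0,"travel":[-45.6,-43.9,-6.9],"angular":[0,0,-66.3]},{"hand":0,"travel":[-45.6,-43.9,-6.9],"angular":[0,0,-66.3]}]'; python3 - <<'E'
from h import *
st(); go([-98,0,245])
d=save("top","top1.png",(270,210,410,310),5)
d=save("scene","scene1.png",(250,140,450,300),4)
S=spots(["grip_back","release_tab","trigger_bar"],1)
for k,v in S.items(): print(k,[(np.round(w2j(a)).astype(int).tolist(),round(c,2),cm[0]) for a,c,cm in v])
E
```

```text
clock: 4.55
eef_pos: [477.5, -44.5, 300.2]
tool_rot: [3.141, 0.001, -0.09]
force: [-0.2, -0.4, -0.2]
width: 0.3
t 4.55 jig tcp [-9.950e+01  1.000e-01  3.002e+02] Fu,Fv,Fz [-0.4  0.1 -0.2] w 0.3 rot [ 3.141e+00  1.000e-03 -9.000e-02] q [ 0.35  0.32 -0.43  1.87  0.16  0.98 -0.23]
travel [ 0.02 -0.15  5.52] angular [ 0.   0.  -0.1]
grip_back [([-80, -2, 203], 0.76, 's'), ([91, 2, 61], 0.71, 's'), ([-80, -1, 202], 0.96, 't')]
release_tab [([-118, 0, 196], 0.42, 's')]
trigger_bar [([7, -2, 209], 0.58, 's'), ([-2, -2, 212], 0.63, 't')]
```

View pics/scene1.png

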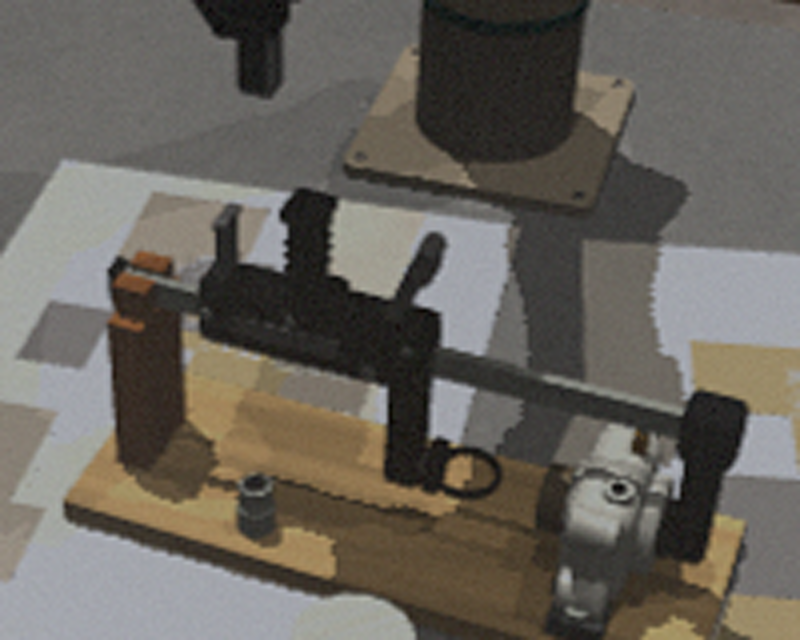

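The closed fingertips at crop (260,95) hang over the gap between the tab (230,230) and the grip (310,220). The networks put that gap at jig x = -118 to -80, so I'm descending into it.

```bash
python3 -m creep '[{"hand":0,"travel":[0,-0.05,3],"angular":[0,0,0]},{"hand":0,"travel":[0,-0.05,6],"angular":[0,0,0]},{"hand":0,"travel":[0,-0.05,7.8],"angular":[0,0,0]},{"hand":0,"travel":[0,-0.05,9],"angular":[0,0,0]},{"hand":0,"travel":[0,-0.05,9],"angular":[0,0,0]}]'; python3 - <<'E'
from h import *
st(); go([-96,0,194])
E
```

```text
clock: 5.55
eef_pos: [477.0, -42.3, 208.9]
tool_rot: [-3.142, 0.003, -0.087]
force: [0.2, 0.4, 0.3]
width: 0.2
t 5.55 jig tcp [-97.4   0.9 208.9] Fu,Fv,Fz [ 0.4 -0.2  0.3] w 0.2 rot [-3.142e+00  3.000e-03 -8.700e-02] q [ 0.31  0.44 -0.39  2.    0.24  0.75 -0.31]
travel [ 0.09 -0.14  1.49] angular [-0.   0.2  0. ]
```

```bash
python3 -m creep '[{"hand":0,"travel":[0,0,1],"angular":[0,0,0]},{"hand":0,"travel":[0,0,1.6],"angular":[0,0,0]},{"hand":0,"travel":[0,-0.3,1.6],"angular":[0,0,0]},{"hand":0,"travel":[0,-0.5,1.6],"angular":[0,0,0]}]'; python3 - <<'E'
from h import *
st()
E
```

```text
clock: 5.95
eef_pos: [477.0, -38.1, 192.8]
tool_rot: [3.14, 0.004, -0.087]
force: [-0.7, -3.0, -1.7]
width: 0.1
t 5.95 jig tcp [-93.1   1.2 192.8] Fu,Fv,Fz [-3.   0.4 -1.7] w 0.1 rot [ 3.14   0.004 -0.087] q [ 0.29  0.47 -0.38  2.01  0.26  0.71 -0.34]
```

```bash
python3 -m creep '[{"hand":0,"travel":[0,-0.3,-0.1],"angular":[0,0,0]},{"hand":0,"travel":[0.02,-0.6,-0.1],"angular":[0,0,0]},{"hand":0,"travel":[0.05,-0.9,-0.1],"angular":[0,0,0]},{"hand":0,"travel":[0.1,-1.2,-0.1],"angular":[0,0,0]}]'; python3 - <<'E'
from h import *
st()
E
```

```text
clock: 6.35
eef_pos: [479.0, -26.0, 194.2]
tool_rot: [3.14, 0.004, -0.087]
force: [-1.6, -5.7, 3.3]
width: 0.0
t 6.35 jig tcp [-81.    0.2 194.2] Fu,Fv,Fz [-5.8  1.1  3.3] w 0.0 rot [ 3.14   0.004 -0.087] q [ 0.27  0.46 -0.38  2.01  0.26  0.72 -0.36]
```

```bash
python3 -m creep '[{"hand":0,"travel":[0,-0.4,0],"angular":[0,0,0]},{"hand":0,"travel":[0,-0.8,0],"angular":[0,0,0]},{"hand":0,"travel":[0,-1.2,0],"angular":[0,0,0]},{"hand":0,"travel":[0,-1.6,0],"angular":[0,0,0]},{"hand":0,"travel":[0,-2.0,0],"angular":[0,0,0]},{"hand":0,"travel":[0,-2.4,0],"angular":[0,0,0]},{"hand":0,"travel":[0,-2.8,0],"angular":[0,0,0]},{"hand":0,"travel":[0,-3.2,0],"angular":[0,0,0]},{"hand":0,"travel":[0,-3.4,0],"angular":[0,0,0]}]'; python3 - <<'E'
from h import *
st()
d=save("scene","scene2.png",(300,170,450,300),5)
S=spots(["pad_face","piston_face","grip_back","trigger_bar"],1)
for k,v in S.items(): print(k,[(np.round(w2j(a)).astype(int).tolist(),round(c,2),cm[0]) for a,c,cm in v])
E
```

```text
clock: 7.25
eef_pos: [481.9, 6.2, 194.3]
tool_rot: [3.137, 0.004, -0.088]
force: [-0.7, -9.6, 4.4]
width: 0.0
t 7.25 jig tcp [-48.6   0.2 194.3] Fu,Fv,Fz [-9.7 -0.1  4.4] w 0.0 rot [ 3.137  0.004 -0.088] q [ 0.19  0.47 -0.38  2.    0.26  0.72 -0.43]
pad_face [([69, -1, 62], 0.53, 's')]
piston_face [([90, 0, 63], 0.52, 's'), ([89, -1, 65], 0.6, 't')]
grip_back [([-34, 1, 204], 0.77, 's'), ([51, 2, 210], 0.66, 's')]
trigger_bar [([110, 1, 65], 0.74, 's'), ([53, -3, 212], 0.64, 's'), ([48, 1, 212], 0.61, 't')]
```

View pics/scene2.png

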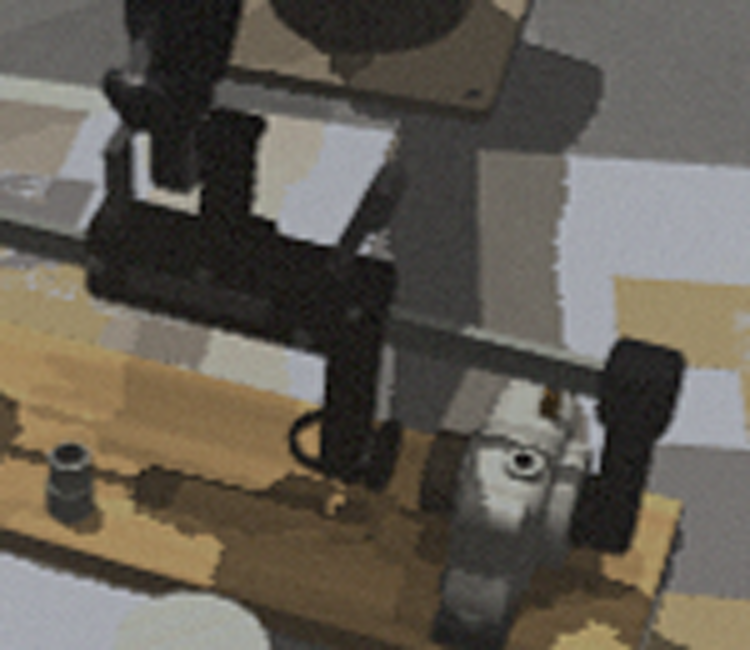

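The pad face is at crop (395,455) and the piston front at (428,470). The gap is about 20 mm, which the networks also give (69 to 89). I'll advance 12 mm, then creep.

```bash
python3 -m creep '[{"hand":0,"travel":[0,-0.4,0],"angular":[0,0,0]},{"hand":0,"travel":[0,-0.7,0],"angular":[0,0,0]},{"hand":0,"travel":[0,-1.0,0],"angular":[0,0,0]},{"hand":0,"travel":[0,-1.2,0],"angular":[0,0,0]},{"hand":0,"travel":[0,-1.3,0],"angular":[0,0,0]}]'; python3 - <<'E'
from h import *
st()
S=spots(["pad_face","piston_face","grip_back"],1)
for k,v in S.items(): print(k,[(np.round(w2j(a)).astype(int).tolist(),round(c,2),cm[0]) for a,c,cm in v])
E
```

```text
clock: 8.3
eef_pos: [482.8, 19.0, 194.3]
tool_rot: [3.137, 0.005, -0.089]
force: [-0.9, -5.0, 3.0]
width: 0.2
t 8.3 jig tcp [-35.8   0.4 194.3] Fu,Fv,Fz [-5.1  0.4  3. ] w 0.2 rot [ 3.137  0.005 -0.089] q [ 0.17  0.47 -0.38  2.    0.26  0.72 -0.46]
pad_face [([78, 0, 58], 0.55, 's')]
piston_face [([89, 0, 64], 0.53, 's'), ([110, -1, 62], 0.5, 's'), ([82, -3, 66], 0.65, 't')]
grip_back [([-23, 0, 203], 0.83, 's'), ([109, 3, 64], 0.44, 't')]
```

```bash
python3 -m creep '[{"hand":0,"travel":[0,-0.1,0],"angular":[0,0,0]},{"hand":0,"travel":[0,-0.2,0],"angular":[0,0,0]},{"hand":0,"travel":[0,-0.3,0],"angular":[0,0,0]},{"hand":0,"travel":[0,-0.35,0],"angular":[0,0,0]}]'; python3 -c "
from h import *
st()"
```

```text
clock: 9.1
eef_pos: [483.0, 21.3, 194.3]
tool_rot: [3.135, 0.005, -0.089]
force: [-0.9, -8.9, 2.5]
width: -0.1
t 9.1 jig tcp [-33.5   0.4 194.3] Fu,Fv,Fz [-9.   0.2  2.5] w -0.1 rot [ 3.135  0.005 -0.089] q [ 0.16  0.47 -0.38  2.    0.26  0.72 -0.46]
```

```bash
python3 -m creep '[{"hand":0,"travel":[0,-0.07,0],"angular":[0,0,0]},{"hand":0,"travel":[0,-0.14,0],"angular":[0,0,0]}]'; python3 -c "
from h import *
st()"
```

```text
clock: 9.3
eef_pos: [482.9, 21.4, 194.4]
tool_rot: [3.133, 0.005, -0.09]
force: [0.4, -8.4, 3.5]
width: -0.1
t 9.3 jig tcp [-33.3   0.5 194.4] Fu,Fv,Fz [-8.3 -1.2  3.5] w -0.1 rot [ 3.133  0.005 -0.09 ] q [ 0.16  0.47 -0.37  2.    0.26  0.73 -0.47]
```

```bash
python3 -m creep '[{"hand":0,"travel":[0,-0.1,0],"angular":[0,0,0]},{"hand":0,"travel":[0,-0.2,0],"angular":[0,0,0]},{"hand":0,"travel":[0,-0.3,0],"angular":[0,0,0]}]'; python3 -c "
from h import *
st()"
```

```text
clock: 9.6
eef_pos: [483.1, 23.9, 194.4]
tool_rot: [3.132, 0.005, -0.09]
force: [-0.6, -6.4, 2.9]
width: -0.2
t 9.6 jig tcp [-30.8   0.5 194.4] Fu,Fv,Fz [-6.4  0.1  2.9] w -0.2 rot [ 3.132  0.005 -0.09 ] q [ 0.15  0.47 -0.37  2.    0.26  0.73 -0.47]
```

```bash
python3 -m creep '[{"hand":0,"travel":[0,-0.1,0],"angular":[0,0,0]},{"hand":0,"travel":[0,-0.2,0],"angular":[0,0,0]},{"hand":0,"travel":[0,-0.3,0],"angular":[0,0,0]}]'; python3 -c "
from h import *
st()"
```

```text
clock: 9.9
eef_pos: [483.1, 24.6, 194.4]
tool_rot: [3.129, 0.006, -0.092]
force: [-1.7, -11.9, 4.2]
width: 0.2
t 9.9 jig tcp [-30.1   0.6 194.4] Fu,Fv,Fz [-12.    0.7   4.2] w 0.2 rot [ 3.129  0.006 -0.092] q [ 0.15  0.47 -0.37  2.    0.27  0.73 -0.48]
```

```bash
python3 -m creep '[{"hand":0,"travel":[0,-0.1,0],"angular":[0,0,0]},{"hand":0,"travel":[0,-0.2,0],"angular":[0,0,0]},{"hand":0,"travel":[0,-0.3,0],"angular":[0,0,0]}]'; python3 -c "
from h import *
st()"
```

```text
clock: 10.2
eef_pos: [483.0, 24.5, 194.5]
tool_rot: [3.124, 0.007, -0.093]
force: [-1.7, -12.9, 6.1]
width: 0.4
t 10.2 jig tcp [-30.2   0.6 194.5] Fu,Fv,Fz [-13.    0.6   6.1] w 0.4 rot [ 3.124  0.007 -0.093] q [ 0.14  0.47 -0.37  2.    0.27  0.73 -0.49]
```

```bash
python3 -m creep '[{"hand":0,"travel":[0,-0.15,0],"angular":[0,0,0]},{"hand":0,"travel":[0,-0.3,0],"angular":[0,0,0]},{"hand":0,"travel":[0,-0.45,0],"angular":[0,0,0]}]'; python3 -c "
from h import *
st()"
```

```text
clock: 10.5
eef_pos: [483.0, 24.5, 194.5]
tool_rot: [3.118, 0.008, -0.096]
force: [-1.2, -17.0, 8.3]
width: -0.1
t 10.5 jig tcp [-30.3   0.7 194.5] Fu,Fv,Fz [-17.   -0.3   8.3] w -0.1 rot [ 3.118  0.008 -0.096] q [ 0.13  0.47 -0.36  1.99  0.27  0.74 -0.5 ]
```

The grip no longer moves at 17 N, above the 12 N slide limit, so the pad is on the piston. Next I back off, rise, and go over to the front of the trigger.

```bash
python3 - <<'E'
from h import *
go([-37,0,194]);go([-37,0,255]); go([112,0,255])
E
```

```text
travel [0.08 0.67 0.07] angular [ 1.4  0.5 -0.5]
travel [ 0.03  0.82 -6.03] angular [ 1.4  0.5 -0.5]
travel [ -0.1  -14.08  -6.39] angular [ 1.4  0.5 -0.5]
```

```bash
python3 -m creep '[{"hand":0,"travel":[0.05,0.35,0],"angular":[0.7,0.3,-0.3]},{"hand":0,"travel":[0.08,0.67,0],"angular":[1.4,0.5,-0.5]},{"hand":0,"travel":[0.08,0.67,0],"angular":[1.4,0.5,-0.5]},{"hand":0,"travel":[0.03,0.75,-3],"angular":[1.4,0.5,-0.5]},{"hand":0,"travel":[0.03,0.82,-6.0],"angular":[1.4,0.5,-0.5]},{"hand":0,"travel":[0.03,0.82,-6.4],"angular":[1.4,0.5,-0.5]},{"hand":0,"travel":[0,-3,-6.6],"angular":[1.4,0.5,-0.5]},{"hand":0,"travel":[-0.1,-7,-6.6],"angular":[1.4,0.5,-0.5]},{"hand":0,"travel":[-0.1,-11,-6.5],"angular":[1.4,0.5,-0.5]},{"hand":0,"travel":[-0.1,-14,-6.4],"angular":[1.4,0.5,-0.5]},{"hand":0,"travel":[-0.1,-14,-6.4],"angular":[1.4,0.5,-0.5]}]'; python3 - <<'E'
from h import *
st()
save("scene","scene3.png",(300,140,450,300),4)
S=spots(["trigger_bar","pad_face","piston_face","grip_back","release_tab"],2)
for k,v in S.items(): print(k,[(np.round(w2j(a)).astype(int).tolist(),round(c,2),cm[0]) for a,c,cm in v])
st(); go([110,0,199])
E
```

```text
clock: 11.6
eef_pos: [495.0, 172.0, 254.6]
tool_rot: [-3.136, 0.0, -0.079]
force: [-0.5, -0.5, 0.4]
width: 0.2
t 11.6 jig tcp [117.7   1.5 254.6] Fu,Fv,Fz [-0.5  0.4  0.4] w 0.2 rot [-3.136  0.    -0.079] q [-0.08  0.45 -0.43  1.83  0.23  0.91 -0.7 ]
trigger_bar [([68, 0, 212], 0.58, 's'), ([67, 1, 212], 0.57, 't'), ([70, 1, 210], 0.46, 's'), ([68, 2, 210], 0.43, 't')]
pad_face [([87, 3, 60], 0.55, 's'), ([87, -2, 59], 0.63, 's')]
piston_face [([91, 0, 64], 0.7, 's'), ([232, -237, -3], 0.46, 's'), ([86, -1, 65], 0.45, 't'), ([84, 0, 66], 0.62, 't')]
grip_back [([-19, -2, 201], 0.59, 's'), ([-15, -2, 202], 0.89, 't'), ([-18, 1, 201], 0.86, 's'), ([-14, 0, 202], 0.65, 't')]
release_tab [([-52, -2, 199], 0.67, 's'), ([-52, -2, 197], 0.44, 't'), ([-15, -2, 201], 0.42, 't'), ([-50, -1, 199], 0.6, 's'), ([-50, -2, 197], 0.42, 't')]
t 12.85 jig tcp [111.3   0.  255.1] Fu,Fv,Fz [-0.2 -0.9 -0.7] w -0.2 rot [-3.141e+00 -1.000e-03 -8.700e-02] q [-0.08  0.44 -0.43  1.83  0.23  0.91 -0.7 ]
travel [-0.    0.13  5.61] angular [-0. -0.  0.]
```

View pics/scene3.png

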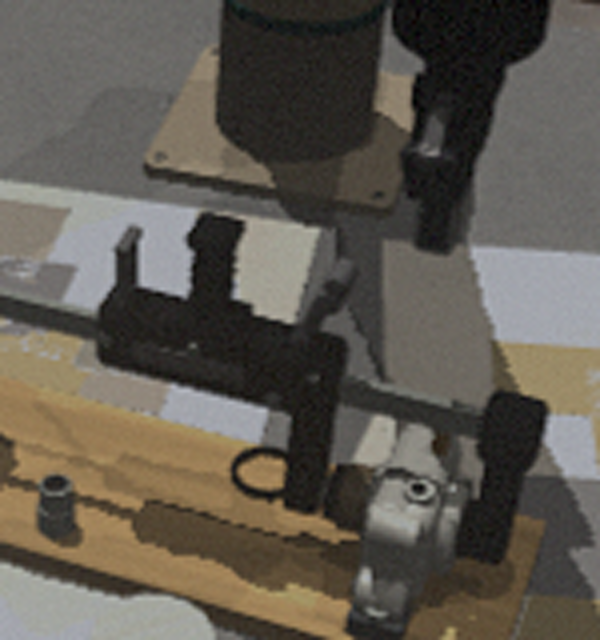

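The pad at crop (325,490) now touches the piston, and the trigger bar at (345,270) is at jig x = 68. I descend in front of it and approach.

```bash
python3 -m creep '[{"hand":0,"travel":[0,0.1,3],"angular":[0,0,0]},{"hand":0,"travel":[0,0.1,5.6],"angular":[0,0,0]},{"hand":0,"travel":[0,0.1,5.6],"angular":[0,0,0]},{"hand":0,"travel":[0,0.8,5.6],"angular":[0,0,0]},{"hand":0,"travel":[0,1.4,5.6],"angular":[0,0,0]},{"hand":0,"travel":[0,1.8,5.6],"angular":[0,0,0]},{"hand":0,"travel":[0,2.1,5.6],"angular":[0,0,0]}]'; python3 -c "
from h import *
st()"
```

```text
clock: 13.55
eef_pos: [494.8, 143.9, 200.1]
tool_rot: [-3.141, -0.002, -0.088]
force: [-0.5, 0.9, -0.9]
width: -0.2
t 13.55 jig tcp [ 89.7  -0.6 200.1] Fu,Fv,Fz [ 0.8  0.6 -0.9] w -0.2 rot [-3.141e+00 -2.000e-03 -8.800e-02] q [-0.06  0.5  -0.4   1.92  0.27  0.77 -0.7 ]
```

```bash
python3 -m creep '[{"hand":0,"travel":[0,0.3,0],"angular":[0,0,0]},{"hand":0,"travel":[0,0.6,0],"angular":[0,0,0]},{"hand":0,"travel":[0,0.9,0],"angular":[0,0,0]},{"hand":0,"travel":[0,1.2,0],"angular":[0,0,0]},{"hand":0,"travel":[0,1.5,0],"angular":[0,0,0]},{"hand":0,"travel":[0,1.8,0],"angular":[0,0,0]}]'; python3 -c "
from h import *
st()"
```

```text
clock: 14.15
eef_pos: [493.2, 125.8, 200.1]
tool_rot: [-3.141, -0.002, -0.088]
force: [0.1, 1.1, 0.6]
width: -0.0
t 14.15 jig tcp [ 71.6  -0.6 200.1] Fu,Fv,Fz [1.1 0.  0.6] w -0.0 rot [-3.141e+00 -2.000e-03 -8.800e-02] q [-0.02  0.49 -0.4   1.94  0.27  0.76 -0.67]
```

```bash
python3 -m creep '[{"hand":0,"travel":[0,0.3,0],"angular":[0,0,0]},{"hand":0,"travel":[0,0.6,0],"angular":[0,0,0]},{"hand":0,"travel":[0,0.9,0],"angular":[0,0,0]},{"hand":0,"travel":[0,1.2,0],"angular":[0,0,0]}]'; python3 -c "
from h import *
st()"
```

```text
clock: 14.55
eef_pos: [492.7, 117.9, 201.0]
tool_rot: [-3.135, -0.004, -0.086]
force: [-1.6, 11.8, 6.2]
width: 0.3
t 14.55 jig tcp [ 63.6  -0.8 201. ] Fu,Fv,Fz [11.6  2.7  6.2] w 0.3 rot [-3.135 -0.004 -0.086] q [-0.    0.49 -0.41  1.94  0.27  0.76 -0.65]
```

```bash
python3 -m creep '[{"hand":0,"travel":[0,0.5,0],"angular":[0,0,0]},{"hand":0,"travel":[0,0.7,0],"angular":[0,0,0]},{"hand":0,"travel":[0,0.9,0],"angular":[0,0,0]},{"hand":0,"travel":[0,1.1,0],"angular":[0,0,0]}]'; python3 -c "
from h import *
st()"
```

```text
clock: 14.95
eef_pos: [492.4, 113.6, 201.8]
tool_rot: [-3.125, -0.007, -0.082]
force: [-0.2, 16.5, 1.0]
width: 0.3
t 14.95 jig tcp [ 59.3  -0.9 201.8] Fu,Fv,Fz [16.4  1.6  1. ] w 0.3 rot [-3.125 -0.007 -0.082] q [ 0.02  0.48 -0.42  1.95  0.26  0.75 -0.63]
```

```bash
python3 -m creep '[{"hand":0,"travel":[0,0.7,0],"angular":[-0.5,0,0]},{"hand":0,"travel":[0,0.9,0],"angular":[-0.5,0,0]},{"hand":0,"travel":[0,1.1,0],"angular":[-0.5,0,0]},{"hand":0,"travel":[0,1.3,0],"angular":[-0.5,0,0]},{"hand":0,"travel":[0,1.5,0],"angular":[-0.5,0,0]}]'; python3 -c "
from h import *
st()"
```

```text
clock: 15.45
eef_pos: [491.6, 105.1, 201.8]
tool_rot: [-3.124, -0.009, -0.078]
force: [1.3, 15.6, -5.0]
width: -0.1
t 15.45 jig tcp [ 50.7  -0.9 201.8] Fu,Fv,Fz [15.6  0.1 -5. ] w -0.1 rot [-3.124 -0.009 -0.078] q [ 0.04  0.48 -0.42  1.96  0.26  0.74 -0.61]
```

```bash
python3 -m creep '[{"hand":0,"travel":[0,0.7,0],"angular":[-0.5,0,0]},{"hand":0,"travel":[0,0.9,0],"angular":[-0.5,0,0]},{"hand":0,"travel":[0,1.1,0],"angular":[-0.5,0,0]}]'; python3 -c "
from h import *
st()"
```

```text
clock: 15.75
eef_pos: [491.3, 101.7, 201.4]
tool_rot: [-3.122, -0.011, -0.073]
force: [1.2, 18.5, -10.2]
width: -0.2
t 15.75 jig tcp [ 47.3  -0.9 201.4] Fu,Fv,Fz [ 18.6   0.4 -10.2] w -0.2 rot [-3.122 -0.011 -0.073] q [ 0.05  0.48 -0.42  1.96  0.26  0.74 -0.6 ]
```

```bash
python3 -m creep '[{"hand":0,"travel":[0,0.6,0],"angular":[-0.5,0,0]},{"hand":0,"travel":[0,0.8,0],"angular":[-0.5,0,0]}]'; python3 -c "
from h import *
st()"
```

```text
clock: 15.95
eef_pos: [491.2, 101.1, 201.3]
tool_rot: [-3.12, -0.013, -0.068]
force: [2.0, 19.2, -8.1]
width: -0.1
t 15.95 jig tcp [ 46.8  -0.8 201.3] Fu,Fv,Fz [19.3 -0.3 -8.1] w -0.1 rot [-3.12  -0.013 -0.068] q [ 0.05  0.48 -0.42  1.97  0.26  0.73 -0.59]
```

```bash
python3 -m creep '[{"hand":0,"travel":[0,0.7,0],"angular":[-0.5,0,0]},{"hand":0,"travel":[0,0.9,0],"angular":[-0.5,0,0]},{"hand":0,"travel":[0,1.0,0],"angular":[-0.5,0,0]}]'; python3 -c "
from h import *
st()"
```

```text
clock: 16.25
eef_pos: [491.0, 99.1, 200.9]
tool_rot: [-3.118, -0.015, -0.063]
force: [2.5, 20.2, -10.4]
width: -0.0
t 16.25 jig tcp [ 44.7  -0.8 200.9] Fu,Fv,Fz [ 20.4  -0.7 -10.4] w -0.0 rot [-3.118 -0.015 -0.063] q [ 0.06  0.48 -0.43  1.97  0.26  0.73 -0.58]
```

```bash
python3 -m creep '[{"hand":0,"travel":[0,0.7,0],"angular":[-0.5,0,0]},{"hand":0,"travel":[0,0.9,0],"angular":[-0.5,0,0]},{"hand":0,"travel":[0,1.1,0],"angular":[-0.5,0,0]}]'; python3 -c "
from h import *
st(); go([46,0,199]); go([102,0,199])"
```

```text
clock: 16.55
eef_pos: [490.9, 97.1, 200.4]
tool_rot: [-3.114, -0.017, -0.058]
force: [2.3, 24.5, -11.4]
width: 0.2
t 16.55 jig tcp [ 42.8  -0.8 200.4] Fu,Fv,Fz [ 24.6  -0.2 -11.4] w 0.2 rot [-3.114 -0.017 -0.058] q [ 0.07  0.48 -0.43  1.98  0.26  0.72 -0.57]
travel [-0.08 -0.32  0.15] angular [-1.6 -0.9  1.7]
travel [ 0.09 -5.92  0.3 ] angular [-1.6 -0.9  1.7]
```

```bash
python3 -m creep '[{"hand":0,"travel":[0,-0.5,0.1],"angular":[-0.6,-0.4,0.6]},{"hand":0,"travel":[0,-2,0.15],"angular":[-1.6,-0.9,1.7]},{"hand":0,"travel":[0.05,-3.5,0.2],"angular":[-1.6,-0.9,1.7]},{"hand":0,"travel":[0.1,-5,0.3],"angular":[-1.6,-0.9,1.7]},{"hand":0,"travel":[0.1,-5.9,0.3],"angular":[-1.6,-0.9,1.7]},{"hand":0,"travel":[0.1,-5.9,0.3],"angular":[-1.6,-0.9,1.7]}]'; python3 - <<'E'
from h import *
st()
S=spots(["trigger_bar","pad_face","piston_face","grip_back"],2)
for k,v in S.items(): print(k,[(np.round(w2j(a)).astype(int).tolist(),round(c,2),cm[0]) for a,c,cm in v])
st();go([95,0,198])
E
```

```text
clock: 17.15
eef_pos: [495.1, 157.4, 199.0]
tool_rot: [-3.141, -0.001, -0.085]
force: [0.1, -1.1, -0.4]
width: -0.0
t 17.15 jig tcp [103.1   0.2 199. ] Fu,Fv,Fz [-1.1 -0.2 -0.4] w -0.0 rot [-3.141e+00 -1.000e-03 -8.500e-02] q [-0.09  0.51 -0.4   1.91  0.28  0.78 -0.72]
trigger_bar [([71, 0, 210], 0.52, 't'), ([74, 1, 209], 0.56, 's'), ([68, 2, 210], 0.47, 't')]
pad_face [([-108, -264, 0], 0.67, 's'), ([91, 0, 61], 0.48, 's'), ([90, 0, 58], 0.44, 's')]
piston_face [([96, 2, 61], 0.59, 's'), ([94, 0, 64], 0.41, 's'), ([-13, 0, 199], 0.47, 't')]
grip_back [([-11, 2, 205], 0.62, 's'), ([-13, 0, 202], 0.85, 't'), ([-14, 0, 203], 0.97, 's'), ([-13, 0, 202], 0.92, 't')]
t 18.15 jig tcp [ 1.018e+02 -1.000e-01  1.990e+02] Fu,Fv,Fz [ 0.4 -0.7 -0.8] w -0.6 rot [-3.141e+00 -1.000e-03 -8.700e-02] q [-0.08  0.51 -0.4   1.91  0.28  0.78 -0.72]
travel [-0.01  0.68  0.1 ] angular [-0. -0. -0.]
```

```bash
python3 -m creep '[{"hand":0,"travel":[0,0.8,0],"angular":[0,0,0]},{"hand":0,"travel":[0,1.3,0],"angular":[0,0,0]},{"hand":0,"travel":[0,1.8,0],"angular":[0,0,0]},{"hand":0,"travel":[0,2.2,0],"angular":[0,0,0]},{"hand":0,"travel":[0,2.6,0],"angular":[0,0,0]},{"hand":0,"travel":[0,2.9,0],"angular":[0,0,0]},{"hand":0,"travel":[0,3.2,0],"angular":[0,0,0]},{"hand":0,"travel":[0,3.5,0],"angular":[0,0,0]},{"hand":0,"travel":[0,3.8,0],"angular":[0,0,0]},{"hand":0,"travel":[0,4.1,0],"angular":[0,0,0]},{"hand":0,"travel":[0,4.4,0],"angular":[0,0,0]}]'; python3 -c "
from h import *
st()"
```

```text
clock: 19.25
eef_pos: [492.8, 118.7, 200.7]
tool_rot: [-3.132, -0.005, -0.084]
force: [-0.8, 15.4, 7.6]
width: 0.1
t 19.25 jig tcp [ 64.4  -0.9 200.7] Fu,Fv,Fz [15.3  2.1  7.6] w 0.1 rot [-3.132 -0.005 -0.084] q [ 0.    0.49 -0.41  1.94  0.27  0.75 -0.65]
```

```bash
python3 -m creep '[{"hand":0,"travel":[0,0.8,0],"angular":[-0.5,0,0]},{"hand":0,"travel":[0,1.1,0],"angular":[-0.5,0,0]},{"hand":0,"travel":[0,1.4,0],"angular":[-0.5,0,0]},{"hand":0,"travel":[0,1.7,0],"angular":[-0.5,0,0]},{"hand":0,"travel":[0,2.0,0],"angular":[-0.5,0,0]},{"hand":0,"travel":[0,2.2,0],"angular":[-0.5,0,0]}]'; python3 -c "
from h import *
st()"
```

```text
clock: 19.85
eef_pos: [491.6, 104.8, 200.2]
tool_rot: [-3.128, -0.007, -0.079]
force: [2.7, 19.5, -13.2]
width: -0.3
t 19.85 jig tcp [ 50.4  -0.9 200.2] Fu,Fv,Fz [ 19.6  -1.  -13.2] w -0.3 rot [-3.128 -0.007 -0.079] q [ 0.03  0.48 -0.41  1.96  0.27  0.74 -0.62]
```

```bash
python3 -m creep '[{"hand":0,"travel":[0,0.8,0.1],"angular":[-0.5,0,0]},{"hand":0,"travel":[0,1.0,0.15],"angular":[-0.5,0,0]},{"hand":0,"travel":[0,1.2,0.2],"angular":[-0.5,0,0]}]'; python3 -c "
from h import *
st();go([105,0,198])"
```

```text
clock: 20.15
eef_pos: [491.6, 101.9, 199.0]
tool_rot: [-3.124, -0.01, -0.074]
force: [-2.3, 22.6, 3.0]
width: -0.1
t 20.15 jig tcp [ 47.6  -1.1 199. ] Fu,Fv,Fz [22.4  4.2  3. ] w -0.1 rot [-3.124 -0.01  -0.074] q [ 0.04  0.48 -0.42  1.96  0.27  0.73 -0.6 ]
travel [-0.04 -5.74  0.2 ] angular [-1.  -0.6  0.8]
```

```bash
python3 -m creep '[{"hand":0,"travel":[0,-0.5,0.1],"angular":[-0.4,-0.4,0.4]},{"hand":0,"travel":[0,-2,0.15],"angular":[-1,-0.6,0.8]},{"hand":0,"travel":[0,-3.5,0.2],"angular":[-1,-0.6,0.8]},{"hand":0,"travel":[0,-5,0.2],"angular":[-1,-0.6,0.8]},{"hand":0,"travel":[0,-5.6,0.2],"angular":[-1,-0.6,0.8]},{"hand":0,"travel":[0,-5.6,0.2],"angular":[-1,-0.6,0.8]}]'; python3 - <<'E'
from h import *
st()
S=spots(["trigger_bar","pad_face","piston_face","grip_back"],1)
for k,v in S.items(): print(k,[(np.round(w2j(a)).astype(int).tolist(),round(c,2),cm[0]) for a,c,cm in v])
st();go([105,0,198])
E
```

```text
clock: 20.75
eef_pos: [495.5, 158.6, 197.9]
tool_rot: [3.142, 0.0, -0.086]
force: [0.3, -0.2, 0.6]
width: -0.0
t 20.75 jig tcp [ 1.044e+02 -1.000e-01  1.979e+02] Fu,Fv,Fz [-0.2 -0.4  0.6] w -0.0 rot [ 3.142  0.    -0.086] q [-0.09  0.51 -0.4   1.91  0.28  0.78 -0.73]
trigger_bar [([79, 4, 209], 0.7, 's'), ([77, 1, 212], 0.48, 't')]
pad_face []
piston_face [([100, -1, 64], 0.49, 's'), ([76, -1, 211], 0.51, 't')]
grip_back [([-9, 1, 202], 0.87, 's'), ([-7, -2, 203], 0.56, 't')]
t 21.25 jig tcp [103.3  -0.4 198. ] Fu,Fv,Fz [ 0.3 -0.1 -0.5] w -0.2 rot [ 3.141  0.    -0.088] q [-0.09  0.51 -0.4   1.91  0.28  0.78 -0.73]
travel [-0.04 -0.17  0.  ] angular [ 0.  0. -0.]
```

```bash
python3 -m creep '[{"hand":0,"travel":[0,0.7,0],"angular":[0,0,0]},{"hand":0,"travel":[0,1.2,0],"angular":[0,0,0]},{"hand":0,"travel":[0,1.7,0],"angular":[0,0,0]},{"hand":0,"travel":[0,2.1,0],"angular":[0,0,0]},{"hand":0,"travel":[0,2.5,0],"angular":[0,0,0]},{"hand":0,"travel":[0,2.8,0],"angular":[0,0,0]},{"hand":0,"travel":[0,3.1,0],"angular":[0,0,0]},{"hand":0,"travel":[0,3.4,0],"angular":[0,0,0]},{"hand":0,"travel":[0,3.7,0],"angular":[0,0,0]},{"hand":0,"travel":[0,4.0,0],"angular":[0,0,0]},{"hand":0,"travel":[0,4.3,0],"angular":[0,0,0]}]'; python3 -c "
from h import *
st()"
```

```text
clock: 22.35
eef_pos: [493.4, 122.0, 199.8]
tool_rot: [-3.131, -0.005, -0.084]
force: [-0.9, 17.9, 7.7]
width: -0.3
t 22.35 jig tcp [ 67.7  -1.2 199.8] Fu,Fv,Fz [17.8  2.4  7.7] w -0.3 rot [-3.131 -0.005 -0.084] q [-0.01  0.49 -0.41  1.94  0.27  0.75 -0.65]
```

```bash
python3 -m creep '[{"hand":0,"travel":[0,0.8,0],"angular":[-0.5,0,0]},{"hand":0,"travel":[0,1.1,0],"angular":[-0.5,0,0]},{"hand":0,"travel":[0,1.4,0],"angular":[-0.5,0,0]},{"hand":0,"travel":[0,1.7,0.05],"angular":[-0.5,0,0]},{"hand":0,"travel":[0,2.0,0.1],"angular":[-0.5,0,0]}]'; python3 -c "
from h import *
st()"
```

```text
clock: 22.85
eef_pos: [492.4, 109.7, 199.0]
tool_rot: [-3.129, -0.007, -0.079]
force: [1.3, 18.5, -5.6]
width: -0.3
t 22.85 jig tcp [ 55.4  -1.3 199. ] Fu,Fv,Fz [18.6  0.3 -5.6] w -0.3 rot [-3.129 -0.007 -0.079] q [ 0.02  0.49 -0.41  1.96  0.27  0.74 -0.63]
```

```bash
python3 -m creep '[{"hand":0,"travel":[0,0.8,0.1],"angular":[-0.5,0,0]},{"hand":0,"travel":[0,1.0,0.15],"angular":[-0.5,0,0]},{"hand":0,"travel":[0,1.2,0.2],"angular":[-0.5,0,0]}]'; python3 -c "
from h import *
st();go([110,0,198])"
```

```text
clock: 23.15
eef_pos: [492.3, 106.9, 198.0]
tool_rot: [-3.124, -0.01, -0.074]
force: [-1.9, 23.2, 3.6]
width: 0.1
t 23.15 jig tcp [ 52.6  -1.4 198. ] Fu,Fv,Fz [22.9  3.9  3.6] w 0.1 rot [-3.124 -0.01  -0.074] q [ 0.03  0.49 -0.42  1.96  0.27  0.73 -0.61]
travel [-0.07 -5.74  0.1 ] angular [-1.  -0.6  0.8]
```

```bash
python3 -m creep '[{"hand":0,"travel":[0,-0.5,0.1],"angular":[-0.4,-0.4,0.4]},{"hand":0,"travel":[-0.05,-2,0.1],"angular":[-1,-0.6,0.8]},{"hand":0,"travel":[-0.07,-3.5,0.1],"angular":[-1,-0.6,0.8]},{"hand":0,"travel":[-0.07,-5,0.1],"angular":[-1,-0.6,0.8]},{"hand":0,"travel":[-0.07,-5.6,0.1],"angular":[-1,-0.6,0.8]},{"hand":0,"travel":[-0.07,-5.6,0.1],"angular":[-1,-0.6,0.8]}]'; python3 - <<'E'
from h import *
st()
S=spots(["trigger_bar","pad_face","piston_face","grip_back"],1)
for k,v in S.items(): print(k,[(np.round(w2j(a)).astype(int).tolist(),round(c,2),cm[0]) for a,c,cm in v])
st();go([105,0,198])
E
```

```text
clock: 23.75
eef_pos: [495.6, 163.6, 197.8]
tool_rot: [3.141, 0.0, -0.086]
force: [0.1, 0.3, 1.2]
width: -0.2
t 23.75 jig tcp [109.3   0.3 197.8] Fu,Fv,Fz [ 0.3 -0.1  1.2] w -0.2 rot [ 3.141  0.    -0.086] q [-0.1   0.51 -0.4   1.9   0.28  0.78 -0.74]
trigger_bar [([87, 2, 210], 0.63, 's'), ([108, -1, 64], 0.45, 's'), ([82, 0, 214], 0.41, 't')]
pad_face [([371, 33, 3], 0.47, 's'), ([101, -1, 58], 0.46, 's')]
piston_face [([61, -268, 3], 0.57, 's'), ([-9, -1, 153], 0.52, 't')]
grip_back [([-3, -2, 203], 0.73, 's'), ([-1, 0, 202], 0.58, 't')]
t 24.25 jig tcp [108.3  -0.  198. ] Fu,Fv,Fz [-0.2  0.  -0.2] w -0.3 rot [ 3.141  0.    -0.088] q [-0.1   0.51 -0.4   1.9   0.28  0.78 -0.74]
travel [-0.    0.33 -0.  ] angular [ 0.   0.  -0.1]
```

```bash
python3 -m creep '[{"hand":0,"travel":[0,0.7,0],"angular":[0,0,0]},{"hand":0,"travel":[0,1.2,0],"angular":[0,0,0]},{"hand":0,"travel":[0,1.7,0],"angular":[0,0,0]},{"hand":0,"travel":[0,2.1,0],"angular":[0,0,0]},{"hand":0,"travel":[0,2.5,0],"angular":[0,0,0]},{"hand":0,"travel":[0,2.8,0],"angular":[0,0,0]},{"hand":0,"travel":[0,3.1,0],"angular":[0,0,0]},{"hand":0,"travel":[0,3.4,0],"angular":[0,0,0]},{"hand":0,"travel":[0,3.7,0],"angular":[0,0,0]},{"hand":0,"travel":[0,4.0,0],"angular":[0,0,0]},{"hand":0,"travel":[0,4.3,0],"angular":[0,0,0]}]'; python3 -c "
from h import *
st()"
```

```text
clock: 25.35
eef_pos: [493.5, 126.9, 199.7]
tool_rot: [-3.131, -0.005, -0.084]
force: [-0.2, 17.0, 6.9]
width: -0.2
t 25.35 jig tcp [ 72.7  -0.9 199.7] Fu,Fv,Fz [16.9  1.7  6.9] w -0.2 rot [-3.131 -0.005 -0.084] q [-0.02  0.49 -0.41  1.94  0.27  0.75 -0.66]
```

```bash
python3 -m creep '[{"hand":0,"travel":[0,0.8,0],"angular":[-0.5,0,0]},{"hand":0,"travel":[0,1.0,0],"angular":[-0.5,0,0]},{"hand":0,"travel":[0,1.2,0],"angular":[-0.5,0,0]}]'; python3 -c "
from h import *
st()"
```

```text
clock: 25.65
eef_pos: [493.0, 121.4, 199.9]
tool_rot: [-3.13, -0.007, -0.08]
force: [1.1, 14.7, -4.5]
width: -0.2
t 25.65 jig tcp [ 67.1  -0.8 199.9] Fu,Fv,Fz [14.7  0.1 -4.5] w -0.2 rot [-3.13  -0.007 -0.08 ] q [-0.    0.49 -0.41  1.95  0.27  0.75 -0.65]
```

Still moving at about 15 N, so the piston isn't home yet. I continue the stroke.

```bash
python3 -m creep '[{"hand":0,"travel":[0,0.8,0],"angular":[-0.4,0,0]},{"hand":0,"travel":[0,1.1,0.05],"angular":[-0.4,0,0]},{"hand":0,"travel":[0,1.4,0.1],"angular":[-0.4,0,0]}]'; python3 -c "
from h import *
st()"
```

```text
clock: 25.95
eef_pos: [492.6, 115.9, 199.2]
tool_rot: [-3.125, -0.009, -0.075]
force: [0.0, 20.9, -2.9]
width: 0.0
t 25.95 jig tcp [ 61.7  -0.9 199.2] Fu,Fv,Fz [20.8  1.8 -2.9] w 0.0 rot [-3.125 -0.009 -0.075] q [ 0.01  0.49 -0.42  1.95  0.27  0.74 -0.63]
```

```bash
python3 -m creep '[{"hand":0,"travel":[0,0.9,0.1],"angular":[-0.4,0,0]},{"hand":0,"travel":[0,1.1,0.1],"angular":[-0.4,0,0]},{"hand":0,"travel":[0,1.2,0.1],"angular":[-0.4,0,0]}]'; python3 -c "
from h import *
st();go([115,0,198])"
```

```text
clock: 26.25
eef_pos: [492.5, 114.2, 198.9]
tool_rot: [-3.117, -0.013, -0.069]
force: [-0.1, 24.1, -2.9]
width: 0.2
t 26.25 jig tcp [ 59.9  -1.  198.9] Fu,Fv,Fz [24.   2.2 -2.9] w 0.2 rot [-3.117 -0.013 -0.069] q [ 0.02  0.49 -0.42  1.96  0.26  0.73 -0.62]
travel [ 0.   -5.51  0.22] angular [-1.4 -0.7  1.1]
```

```bash
python3 -m creep '[{"hand":0,"travel":[0,1.0,0.1],"angular":[-0.6,0.2,-0.2]},{"hand":0,"travel":[0,1.2,0.1],"angular":[-0.8,0.2,-0.2]}]'; python3 -c "
from h import *
st();go([115,0,198])"
```

```text
clock: 26.45
eef_pos: [492.4, 113.1, 198.6]
tool_rot: [-3.116, -0.02, -0.059]
force: [-0.2, 25.1, -3.2]
width: 0.2
t 26.45 jig tcp [ 58.8  -0.9 198.6] Fu,Fv,Fz [25.   2.4 -3.2] w 0.2 rot [-3.116 -0.02  -0.059] q [ 0.03  0.48 -0.42  1.97  0.27  0.72 -0.61]
travel [ 0.07 -5.62  0.21] angular [-1.5 -1.1  1.7]
```

```bash
python3 -m creep '[{"hand":0,"travel":[0,1.1,0.1],"angular":[-0.8,-0.3,0.5]},{"hand":0,"travel":[0,1.35,0.1],"angular":[-0.8,-0.3,0.5]}]'; python3 -c "
from h import *
st();go([115,0,198])"
```

```text
clock: 26.65
eef_pos: [492.3, 111.6, 198.3]
tool_rot: [-3.113, -0.019, -0.06]
force: [-1.5, 29.9, -4.5]
width: -0.1
t 26.65 jig tcp [ 57.3  -1.  198.3] Fu,Fv,Fz [29.7  4.1 -4.5] w -0.1 rot [-3.113 -0.019 -0.06 ] q [ 0.03  0.48 -0.42  1.97  0.27  0.72 -0.6 ]
travel [ 0.06 -5.76  0.19] angular [-1.6 -1.   1.6]
```

```bash
python3 -m creep '[{"hand":0,"travel":[0,-0.5,0.1],"angular":[-0.6,-0.4,0.6]},{"hand":0,"travel":[0.02,-2,0.15],"angular":[-1.6,-1,1.6]},{"hand":0,"travel":[0.05,-3.5,0.2],"angular":[-1.6,-1,1.6]},{"hand":0,"travel":[0.05,-5,0.2],"angular":[-1.6,-1,1.6]},{"hand":0,"travel":[0.05,-5.6,0.2],"angular":[-1.6,-1,1.6]},{"hand":0,"travel":[0.05,-5.6,0.2],"angular":[-1.6,-1,1.6]}]'; python3 - <<'E'
from h import *
st()
S=spots(["trigger_bar","pad_face","piston_face","grip_back"],1)
for k,v in S.items(): print(k,[(np.round(w2j(a)).astype(int).tolist(),round(c,2),cm[0]) for a,c,cm in v])
st();go([105,0,198])
E
```

```text
clock: 27.25
eef_pos: [495.9, 168.1, 197.7]
tool_rot: [-3.141, -0.0, -0.086]
force: [0.7, -0.3, 0.5]
width: -0.1
t 27.25 jig tcp [113.9   0.3 197.7] Fu,Fv,Fz [-0.3 -0.7  0.5] w -0.1 rot [-3.141 -0.    -0.086] q [-0.11  0.52 -0.4   1.9   0.28  0.78 -0.74]
trigger_bar [([90, 3, 212], 0.65, 's'), ([-80, -53, 15], 0.64, 't'), ([83, 4, 212], 0.53, 't')]
pad_face [([1, 2, 200], 0.57, 's'), ([-32, -2, 198], 0.44, 't')]
piston_face [([3, 0, 205], 0.49, 's')]
grip_back [([2, -1, 202], 0.7, 's'), ([5, -1, 201], 0.75, 't')]
t 27.75 jig tcp [113.   -0.  197.9] Fu,Fv,Fz [ 0.2 -0.5  0.8] w -0.2 rot [-3.141e+00 -1.000e-03 -8.800e-02] q [-0.11  0.52 -0.4   1.9   0.28  0.78 -0.74]
travel [-0.    0.8  -0.01] angular [-0. -0. -0.]
```

```bash
python3 -m creep '[{"hand":0,"travel":[0,0.7,0],"angular":[0,0,0]},{"hand":0,"travel":[0,1.2,0],"angular":[0,0,0]},{"hand":0,"travel":[0,1.7,0],"angular":[0,0,0]},{"hand":0,"travel":[0,2.1,0],"angular":[0,0,0]},{"hand":0,"travel":[0,2.4,0],"angular":[0,0,0]},{"hand":0,"travel":[0,2.7,0],"angular":[0,0,0]},{"hand":0,"travel":[0,3.0,0],"angular":[0,0,0]}]'; python3 -c "
from h import *
st()"
```

```text
clock: 28.45
eef_pos: [494.5, 142.2, 199.3]
tool_rot: [-3.134, -0.004, -0.086]
force: [-1.1, 12.8, 8.3]
width: 0.0
t 28.45 jig tcp [ 88.   -0.6 199.3] Fu,Fv,Fz [12.7  2.2  8.3] w 0.0 rot [-3.134 -0.004 -0.086] q [-0.05  0.5  -0.41  1.93  0.27  0.76 -0.69]
```

```bash
python3 -m creep '[{"hand":0,"travel":[0,0.6,0],"angular":[-0.3,0,0]},{"hand":0,"travel":[0,0.8,0],"angular":[-0.3,0,0]},{"hand":0,"travel":[0,1.0,0],"angular":[-0.3,0,0]}]'; python3 -c "
from h import *
st();go([115,0,198])"
```

```text
clock: 28.75
eef_pos: [494.3, 138.9, 200.2]
tool_rot: [-3.129, -0.007, -0.082]
force: [-0.9, 16.2, 2.0]
width: -0.1
t 28.75 jig tcp [ 84.7  -0.6 200.2] Fu,Fv,Fz [16.1  2.3  2. ] w -0.1 rot [-3.129 -0.007 -0.082] q [-0.04  0.5  -0.41  1.93  0.27  0.76 -0.68]
travel [-0.04 -3.03  0.26] angular [-0.7 -0.4  0.3]
```

```bash
python3 -m creep '[{"hand":0,"travel":[0,0.8,0],"angular":[-0.3,0,0]},{"hand":0,"travel":[0,1.0,0],"angular":[-0.3,0,0]}]'; python3 -c "
from h import *
st();go([115,0,198])"
```

```text
clock: 28.95
eef_pos: [494.1, 136.5, 200.8]
tool_rot: [-3.123, -0.01, -0.078]
force: [-0.8, 18.0, -2.0]
width: 0.2
t 28.95 jig tcp [ 82.3  -0.6 200.8] Fu,Fv,Fz [17.9  2.3 -2. ] w 0.2 rot [-3.123 -0.01  -0.078] q [-0.03  0.49 -0.41  1.94  0.27  0.75 -0.67]
travel [-0.03 -3.26  0.34] angular [-1.1 -0.5  0.6]
```

```bash
python3 -m creep '[{"hand":0,"travel":[0,0.9,0],"angular":[-0.3,0,0]},{"hand":0,"travel":[0,1.1,0],"angular":[-0.3,0,0]}]'; python3 -c "
from h import *
st();go([115,0,198])"
```

```text
clock: 29.15
eef_pos: [493.9, 134.5, 201.2]
tool_rot: [-3.115, -0.013, -0.072]
force: [0.1, 20.3, -5.3]
width: -0.1
t 29.15 jig tcp [ 80.2  -0.6 201.2] Fu,Fv,Fz [20.2  1.6 -5.3] w -0.1 rot [-3.115 -0.013 -0.072] q [-0.01  0.49 -0.42  1.94  0.26  0.74 -0.65]
travel [-0.01 -3.47  0.41] angular [-1.6 -0.7  0.9]
```

```bash
python3 -m creep '[{"hand":0,"travel":[0,1.0,0.05],"angular":[-0.8,-0.3,0.4]},{"hand":0,"travel":[0,1.2,0.1],"angular":[-0.8,-0.3,0.4]},{"hand":0,"travel":[0,1.4,0.1],"angular":[-0.8,-0.3,0.4]}]'; python3 -c "
from h import *
st();go([115,0,198])"
```

```text
clock: 29.45
eef_pos: [493.7, 132.0, 201.3]
tool_rot: [-3.112, -0.011, -0.072]
force: [-2.3, 24.8, 0.4]
width: 0.1
t 29.45 jig tcp [ 77.7  -0.7 201.3] Fu,Fv,Fz [24.5  4.4  0.4] w 0.1 rot [-3.112 -0.011 -0.072] q [-0.01  0.49 -0.42  1.94  0.26  0.74 -0.64]
travel [-0.02 -3.72  0.44] angular [-1.7 -0.6  0.9]
```

```bash
python3 -m creep '[{"hand":0,"travel":[0,1.2,0.05],"angular":[-0.8,-0.3,0.4]},{"hand":0,"travel":[0,1.35,0.1],"angular":[-0.8,-0.3,0.4]}]'; python3 -c "
from h import *
st();go([118,0,198]);go([118,0,255])"
```

```text
clock: 29.65
eef_pos: [493.7, 130.8, 201.3]
tool_rot: [-3.109, -0.01, -0.072]
force: [-2.0, 26.3, 2.1]
width: -0.3
t 29.65 jig tcp [ 76.5  -0.7 201.3] Fu,Fv,Fz [26.   4.3  2.1] w -0.3 rot [-3.109 -0.01  -0.072] q [ 0.    0.49 -0.43  1.95  0.25  0.74 -0.64]
travel [-0.01 -4.14  0.47] angular [-1.9 -0.6  0.9]
travel [ 0.05 -4.32 -5.23] angular [-1.9 -0.6  0.9]
```

```bash
python3 -m creep '[{"hand":0,"travel":[0,-0.6,0.1],"angular":[-0.6,-0.2,0.3]},{"hand":0,"travel":[0,-2,0.3],"angular":[-1.9,-0.6,0.9]},{"hand":0,"travel":[0,-3.5,0.4],"angular":[-1.9,-0.6,0.9]},{"hand":0,"travel":[0,-4.1,0.4],"angular":[-1.9,-0.6,0.9]},{"hand":0,"travel":[0,-4.2,-2],"angular":[-1.9,-0.6,0.9]},{"hand":0,"travel":[0.05,-4.3,-5.2],"angular":[-1.9,-0.6,0.9]},{"hand":0,"travel":[0.05,-4.3,-6],"angular":[-1.9,-0.6,0.9]},{"hand":0,"travel":[0.05,-4.3,-6],"angular":[-1.9,-0.6,0.9]}]'; python3 -c "
from h import *
st();go([-16,0,262])"
```

```text
clock: 30.45
eef_pos: [497.3, 171.0, 263.8]
tool_rot: [-3.141, -0.002, -0.089]
force: [0.3, 1.0, -0.4]
width: 0.3
t 30.45 jig tcp [116.9  -0.8 263.8] Fu,Fv,Fz [ 1.  -0.2 -0.4] w 0.3 rot [-3.141e+00 -2.000e-03 -8.900e-02] q [-0.08  0.44 -0.43  1.81  0.22  0.94 -0.7 ]
travel [-0.05 13.3   0.18] angular [-0.  -0.1 -0.1]
```

```bash
python3 -m creep '[{"hand":0,"travel":[0,4,0],"angular":[0,0,0]},{"hand":0,"travel":[0,8,0],"angular":[0,0,0]},{"hand":0,"travel":[0,11.5,0],"angular":[0,0,0]},{"hand":0,"travel":[-0.05,13.3,0.1],"angular":[0,0,0]},{"hand":0,"travel":[-0.05,13.3,0.1],"angular":[0,0,0]},{"hand":0,"travel":[-0.05,13.3,0.1],"angular":[0,0,0]}]'; python3 - <<'E'
from h import *
save("scene","scene4.png",(300,140,450,300),4)
S=spots(["grip_back","release_tab","trigger_bar"],2)
for k,v in S.items(): print(k,[(np.round(w2j(a)).astype(int).tolist(),round(c,2),cm[0]) for a,c,cm in v])
st(); go([-16,0,194])
E
```

```text
clock: 31.05
eef_pos: [484.4, 38.5, 261.9]
tool_rot: [-3.141, -0.0, -0.09]
force: [-0.1, 0.2, 0.1]
width: -0.2
grip_back [([3, 2, 204], 0.71, 's'), ([-465, 84, 2], 0.68, 't'), ([3, 2, 199], 0.64, 's')]
release_tab [([-29, 2, 198], 0.6, 's'), ([1, -3, -2], 0.6, 's'), ([-28, -3, 196], 0.68, 's'), ([88, 2, 211], 0.66, 't')]
trigger_bar [([90, 2, 210], 0.73, 's'), ([-470, 82, 2], 0.52, 's'), ([88, 3, 209], 0.61, 's'), ([84, 1, 211], 0.49, 't')]
t 31.9 jig tcp [-16.1  -0.  262.8] Fu,Fv,Fz [ 0.3 -0.6 -0.9] w -0.1 rot [-3.142e+00 -2.000e-03 -8.900e-02] q [ 0.17  0.38 -0.42  1.91  0.2   0.89 -0.44]
travel [-0.02 -0.01  6.88] angular [-0.  -0.1 -0.1]
```

View pics/scene4.png

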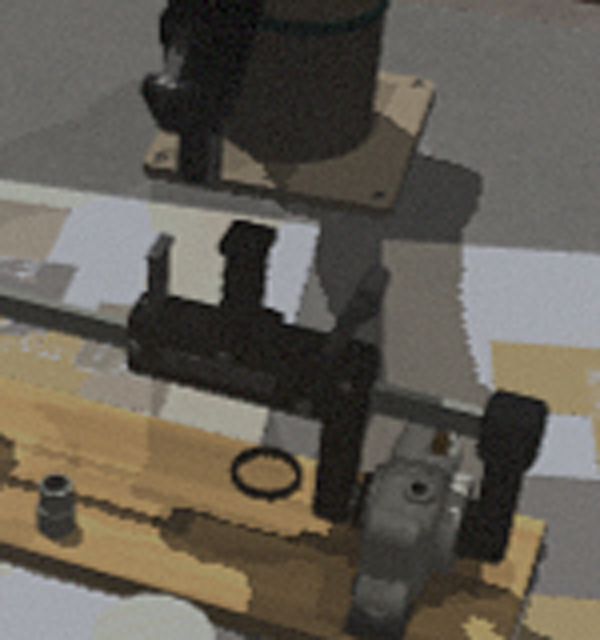

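The pad is now tight against the caliper face at crop (350,500). The fingertips at (197,180) hang over the gap between the tab at (160,250) and the grip at (245,260), so I descend.

```bash
python3 -m creep '[{"hand":0,"travel":[0,0,2],"angular":[0,0,0]},{"hand":0,"travel":[0,0,4],"angular":[0,0,0]},{"hand":0,"travel":[0,0,5.5],"angular":[0,0,0]},{"hand":0,"travel":[0,0,6.8],"angular":[0,0,0]},{"hand":0,"travel":[0,0,6.8],"angular":[0,0,0]}]'; python3 -c "
from h import *
st();go([-16,0,193])"
```

```text
clock: 32.4
eef_pos: [483.9, 38.3, 193.4]
tool_rot: [3.141, 0.002, -0.089]
force: [-0.3, -1.1, 0.1]
width: 0.0
t 32.4 jig tcp [-16.5   1.  193.4] Fu,Fv,Fz [-1.2  0.2  0.1] w 0.0 rot [ 3.141e+00  2.000e-03 -8.900e-02] q [ 0.14  0.47 -0.38  2.    0.26  0.72 -0.5 ]
travel [ 0.1  -0.05  0.04] angular [ 0.   0.1 -0.1]
```

```bash
python3 -m creep '[{"hand":0,"travel":[0.1,0.3,0],"angular":[0,0,0]},{"hand":0,"travel":[0.1,0.6,0],"angular":[0,0,0]},{"hand":0,"travel":[0.1,0.9,0],"angular":[0,0,0]},{"hand":0,"travel":[0.1,1.2,0],"angular":[0,0,0]},{"hand":0,"travel":[0.1,1.5,0],"angular":[0,0,0]},{"hand":0,"travel":[0.1,1.8,0],"angular":[0,0,0]}]'; python3 -c "
from h import *
st()"
```

```text
clock: 33.0
eef_pos: [484.0, 20.7, 194.3]
tool_rot: [-3.141, -0.001, -0.088]
force: [0.8, 1.1, 2.6]
width: -0.0
t 33.0 jig tcp [-33.9  -0.7 194.3] Fu,Fv,Fz [ 1.2 -0.7  2.6] w -0.0 rot [-3.141e+00 -1.000e-03 -8.800e-02] q [ 0.17  0.47 -0.39  2.    0.26  0.72 -0.46]
```

```bash
python3 -m creep '[{"hand":0,"travel":[0,0.3,0],"angular":[0,0,0]},{"hand":0,"travel":[0,0.6,0],"angular":[0,0,0]},{"hand":0,"travel":[0,0.9,0],"angular":[0,0,0]},{"hand":0,"travel":[0,1.2,0],"angular":[0,0,0]}]'; python3 -c "
from h import *
st()"
```

```text
clock: 33.4
eef_pos: [483.3, 9.2, 194.5]
tool_rot: [-3.14, -0.001, -0.088]
force: [0.1, 3.7, 0.5]
width: 0.2
t 33.4 jig tcp [-45.5  -0.9 194.5] Fu,Fv,Fz [3.7 0.2 0.5] w 0.2 rot [-3.14e+00 -1.00e-03 -8.80e-02] q [ 0.2   0.47 -0.39  2.01  0.26  0.71 -0.44]
```

```bash
python3 -m creep '[{"hand":0,"travel":[0,0.4,0],"angular":[0,0,0]},{"hand":0,"travel":[0,0.8,0],"angular":[0,0,0]},{"hand":0,"travel":[0,1.2,0],"angular":[0,0,0]},{"hand":0,"travel":[0,1.6,0],"angular":[0,0,0]},{"hand":0,"travel":[0,2.0,0],"angular":[0,0,0]},{"hand":0,"travel":[0,2.4,0],"angular":[0,0,0]}]'; python3 - <<'E'
from h import *
st()
S=spots(["grip_back","pad_face","piston_face"],1)
for k,v in S.items(): print(k,[(np.round(w2j(a)).astype(int).tolist(),round(c,2),cm[0]) for a,c,cm in v])
E
```

```text
clock: 34.0
eef_pos: [481.4, -14.8, 194.5]
tool_rot: [-3.14, -0.002, -0.088]
force: [0.6, 4.0, 0.6]
width: 0.1
t 34.0 jig tcp [-69.6  -1.2 194.5] Fu,Fv,Fz [ 4.  -0.3  0.6] w 0.1 rot [-3.14e+00 -2.00e-03 -8.80e-02] q [ 0.25  0.46 -0.39  2.01  0.26  0.71 -0.39]
grip_back [([60, -271, 2], 0.62, 's'), ([-31, 1, 205], 0.58, 's'), ([-28, -3, 202], 0.7, 't')]
pad_face [([75, 0, 59], 0.57, 's'), ([58, -1, 212], 0.46, 's')]
piston_face [([-294, -305, -1], 0.52, 's')]
```

The head is drawing back: grip at -30, pad at 75. I pull about 32 mm more.

```bash
python3 -m creep '[{"hand":0,"travel":[0,0.4,0],"angular":[0,0,0]},{"hand":0,"travel":[0,0.8,0],"angular":[0,0,0]},{"hand":0,"travel":[0,1.2,0],"angular":[0,0,0]},{"hand":0,"travel":[0,1.6,0],"angular":[0,0,0]},{"hand":0,"travel":[0,2.0,0],"angular":[0,0,0]},{"hand":0,"travel":[0,2.4,0],"angular":[0,0,0]},{"hand":0,"travel":[0,2.8,0],"angular":[0,0,0]},{"hand":0,"travel":[0,3.2,0],"angular":[0,0,0]},{"hand":0,"travel":[0,3.3,0],"angular":[0,0,0]}]'; python3 - <<'E'
from h import *
st()
S=spots(["grip_back","pad_face","piston_face","release_tab"],1)
for k,v in S.items(): print(k,[(np.round(w2j(a)).astype(int).tolist(),round(c,2),cm[0]) for a,c,cm in v])
st();go([-82,0,194]);go([-82,0,300])
E
```

```text
clock: 35.3
eef_pos: [478.6, -48.7, 194.5]
tool_rot: [-3.141, -0.002, -0.089]
force: [2.6, 2.4, 0.3]
width: 0.2
t 35.3 jig tcp [-103.6   -1.4  194.5] Fu,Fv,Fz [ 2.6 -2.4  0.3] w 0.2 rot [-3.141e+00 -2.000e-03 -8.900e-02] q [ 0.32  0.46 -0.39  2.01  0.26  0.71 -0.32]
grip_back [([-62, 1, 202], 0.68, 's')]
pad_face [([41, 1, 61], 0.58, 's')]
piston_face []
release_tab [([-113, -1, 194], 0.67, 's')]
t 35.8 jig tcp [-102.9   -1.   194.5] Fu,Fv,Fz [ 1.8 -1.   1.9] w -0.1 rot [-3.141e+00 -2.000e-03 -8.800e-02] q [ 0.32  0.46 -0.39  2.01  0.26  0.71 -0.32]
travel [-0.1  -2.09  0.06] angular [-0.  -0.1 -0. ]
travel [ -0.09  -2.1  -10.54] angular [-0.  -0.1 -0. ]
```

Pad at 41, about 66 mm clear of a home piston. I ease off to mid-gap and lift out.

```bash
python3 -m creep '[{"hand":0,"travel":[0,-0.4,0],"angular":[0,0,0]},{"hand":0,"travel":[-0.05,-0.9,0],"angular":[0,0,0]},{"hand":0,"travel":[-0.1,-1.4,0],"angular":[0,0,0]},{"hand":0,"travel":[-0.1,-1.8,0],"angular":[0,0,0]},{"hand":0,"travel":[-0.1,-2.0,0],"angular":[0,0,0]},{"hand":0,"travel":[-0.1,-2.0,0],"angular":[0,0,0]}]'; python3 -c "
from h import *
st()"
```

```text
clock: 36.4
eef_pos: [478.7, -27.9, 194.4]
tool_rot: [-3.141, -0.001, -0.088]
force: [0.7, -0.5, -0.2]
width: -0.1
t 36.4 jig tcp [-82.8   0.3 194.4] Fu,Fv,Fz [-0.5 -0.7 -0.2] w -0.1 rot [-3.141e+00 -1.000e-03 -8.800e-02] q [ 0.28  0.46 -0.39  2.01  0.26  0.71 -0.36]
```

```bash
python3 -m creep '[{"hand":0,"travel":[0,0,-1],"angular":[0,0,0]},{"hand":0,"travel":[0,0,-3],"angular":[0,0,0]},{"hand":0,"travel":[0,0,-6],"angular":[0,0,0]},{"hand":0,"travel":[0,0,-10],"angular":[0,0,0]},{"hand":0,"travel":[0,0,-14],"angular":[0,0,0]},{"hand":0,"travel":[0,4,-16],"angular":[0,0,0]},{"hand":0,"travel":[0,9,-16],"angular":[0,0,0]},{"hand":0,"travel":[0,14,-16],"angular":[0,0,0]},{"hand":0,"travel":[0,18,-16],"angular":[0,0,0]},{"hand":0,"travel":[0,18,-16],"angular":[0,0,0]}]'; python3 - <<'E'
from h import *
st()
save("scene","scene5.png",(250,150,450,300),4)
S=spots(["grip_back","pad_face","piston_face","release_tab","trigger_bar","caliper_face"],2)
for k,v in S.items(): print(k,[(np.round(w2j(a)).astype(int).tolist(),round(c,2),cm[0]) for a,c,cm in v])
E
```

```text
clock: 37.4
eef_pos: [460.8, -214.5, 354.6]
tool_rot: [3.138, -0.0, -0.099]
force: [-0.2, -0.2, 0.1]
width: -0.1
t 37.4 jig tcp [-270.3    1.9  354.6] Fu,Fv,Fz [-0.2  0.2  0.1] w -0.1 rot [ 3.138 -0.    -0.099] q [ 0.64  0.31 -0.36  1.72  0.12  1.13  0.15]
grip_back [([-62, -4, 203], 0.87, 's'), ([-59, 0, 201], 0.61, 't'), ([-64, -1, 203], 0.9, 's'), ([110, 0, 62], 0.66, 't')]
pad_face [([37, -3, 61], 0.56, 's'), ([37, -1, 60], 0.49, 's')]
piston_face [([-94, -2, 198], 0.66, 's'), ([230, -234, -2], 0.56, 't')]
release_tab [([-95, -1, 195], 0.42, 's'), ([-8, 2, 152], 0.41, 's'), ([-97, -2, 194], 0.63, 's'), ([-99, -2, 199], 0.42, 't')]
trigger_bar [([23, 3, 211], 0.7, 's'), ([20, 1, 211], 0.65, 't'), ([25, 0, 211], 0.42, 's'), ([20, 2, 210], 0.69, 't')]
caliper_face [([107, -2, 64], 0.93, 's'), ([111, -1, 63], 0.71, 't'), ([111, 1, 64], 0.85, 's'), ([109, -3, 61], 0.56, 't')]
```

View pics/scene5.png

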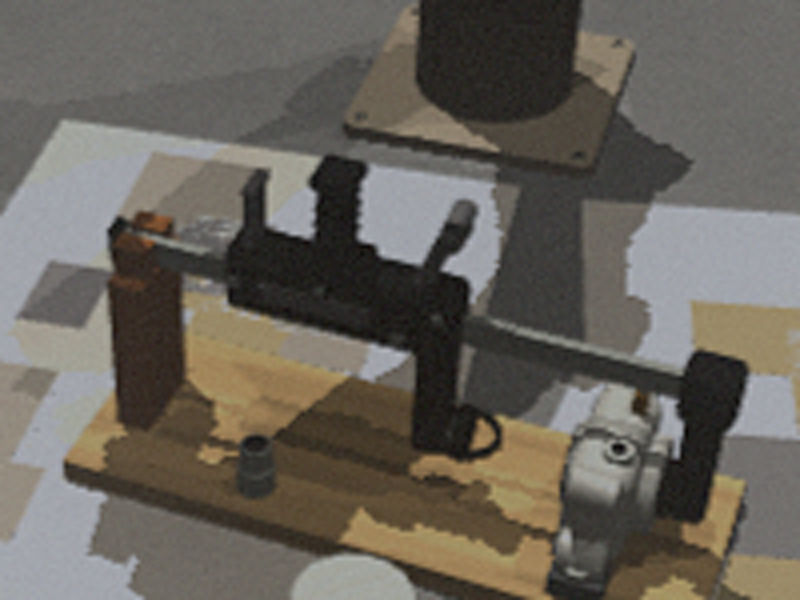

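```bash
python3 -c "
from h import *
print(ctrl.finish_job()); st()"
```

```text
the job is handed in; nothing more can be done
None
the job is handed in; nothing more can be done
```

The job is handed in at about 38 s of the 72 s allowed, and as far as I can tell the piston is fully home.

**What I did**
- **Running up:** I pushed the head forward by the grip until it stopped against the piston, at 17 N.
- **Pumping:** I made four full trigger strokes, and the head went forward about 5 mm on each. The fourth climbed to 30 N at its end. The fifth turned stiff, climbing to 26 N, and I stopped there. The highest force I read on the clamp was about 30 N, but forces are only reported at the end of each move.
- **Releasing:** I pressed the release lever back with about 4 N, drew the head away, and lifted the arm clear.

**Last checks**
- **Pad:** It measures at jig x of about 37–41, roughly 66 mm from a home piston.
- **Trigger and lever:** The release tab sits about 36 mm behind the grip, close to its 38 mm rest gap, and the trigger bar is back at its rest height of 210–211 mm. Both look at rest in the final picture.
- **Bystanders:** The socket looks unmoved, and the seal shows no sign of having been touched. I did not re-measure the other loose items.

**Less certain**
- **Piston:** The network no longer found the piston face in the last pictures, so "home" rests on the stiff trigger and on nothing visibly protruding from the caliper.
- **Stiff angle:** I estimate the fifth stroke went stiff at 0.35–0.39 rad, at or slightly past the stated 0.25–0.35. My contact point is only good to about 3 mm.

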